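Sort capped vials into their colour-coded stands

TASK

Stand each of the four medicine vials upright in the stand whose ring has the colour of its cap (yellow, red, green, dark blue), right down on the floor inside the ring, and let go of them. The vials are glass: set them down gently, do not drop them or tip them over. Leave the steel cup and the box of swabs where they are.

Things in the scene. Friction and masses are not known exactly. Their poses are not given: they have to be found in the camera images.
- vial_yellow: loose closed medicine vial with a yellow cap, standing upright, 75 g nominal: straight round body 36 mm in diameter up to 50 mm high with a white label carrying a yellow band, narrow neck, then the round yellow cap 30 mm in diameter from 59 to 72 mm (overall height 72). Origin: centre of the underside; z up along the vial.
- vial_red: loose closed medicine vial with a red cap, standing upright, 75 g nominal: straight round body 36 mm in diameter up to 50 mm high with a white label carrying a red band, narrow neck, then the round red cap 30 mm in diameter from 59 to 72 mm (overall height 72). Origin: centre of the underside; z up along the vial.
- vial_green: loose closed medicine vial with a green cap, standing upright, 75 g nominal: straight round body 36 mm in diameter up to 50 mm high with a white label carrying a green band, narrow neck, then the round green cap 30 mm in diameter from 59 to 72 mm (overall height 72). Origin: centre of the underside; z up along the vial.
- vial_blue: loose closed medicine vial with a dark blue cap, standing upright, 75 g nominal: straight round body 36 mm in diameter up to 50 mm high with a white label carrying a dark blue band, narrow neck, then the round dark blue cap 30 mm in diameter from 59 to 72 mm (overall height 72). Origin: centre of the underside; z up along the vial.
- stand_yellow: fixed single-vial stand, low: white base plate 76 x 76 x 4 mm carrying a yellow ring, 68 mm outside and 56 mm inside diameter, whose rim is 16 mm above the bench; the floor inside the ring, also yellow, is 4 mm above the bench. Origin: centre of the underside; z up.
- stand_red: fixed single-vial stand, low: white base plate 76 x 76 x 4 mm carrying a red ring, 68 mm outside and 56 mm inside diameter, whose rim is 16 mm above the bench; the floor inside the ring, also red, is 4 mm above the bench. Origin: centre of the underside; z up.
- stand_green: fixed single-vial stand, low: white base plate 76 x 76 x 4 mm carrying a green ring, 68 mm outside and 56 mm inside diameter, whose rim is 16 mm above the bench; the floor inside the ring, also green, is 4 mm above the bench. Origin: centre of the underside; z up.
- stand_blue: fixed single-vial stand, low: white base plate 76 x 76 x 4 mm carrying a dark blue ring, 68 mm outside and 56 mm inside diameter, whose rim is 16 mm above the bench; the floor inside the ring, also dark blue, is 4 mm above the bench. Origin: centre of the underside; z up.
- cup: small open stainless steel cup, loose, about 46 mm in diameter and 35 mm high, standing amid the work; to be left alone. Origin: centre of the underside; z up.
- swab_box: closed brown cardboard box of swabs with a white top panel, loose, 120 mm (along its x) x 75 mm x 46 mm high, lying at the far edge of the work; to be left alone. Origin: centre of the underside; z up. Farther out, beyond the work (over 0.8 m ahead of the robot), stand a black basket and a pump bottle 171 mm high.

How it is judged:
By the outcome, as a careful person would: the job done as asked, in the order asked, and still so for the second after the job is handed in, with the robot touching nothing.
It also fails if it takes over 99 s, if anything falls off the work surface, if the arm or the gripper's body presses on something with over 40 N, if the wrist force passes 120 N, or if a joint passes its speed limit or range.

ROBOT

A 6-joint arm with a two-finger parallel gripper is mounted at the origin on the work surface. World frame = base frame: x ahead of the robot, y to its left, z up, the work surface at z = 0. Lengths are in mm, angles in degrees, forces in N, time in s.
With the tool pointing down it reaches from about 275 to 875 mm from the base axis. Payload 12.5 kg.
Tool frame: the origin (TCP) lies at the very end of the fingers, on their centre line; the grasp point (between the pads) lies 19 mm behind it; z points along the fingers, x is the direction in which the jaws open and shut, and the axes are right-handed (so a half turn about z gives the same grasp; the last joint's range is limited). The gripper opens to 85 mm and grips with 20 to 120 N. Pads are 22 mm wide; open, the fingers measure 114 mm over their backs; the gripper's body (76 mm by 85 mm) begins 54 mm behind the grasp point. The pads swing forward as they close: fully open they stand 13 mm farther back than shut.
Start: joints at [-69.649, 20.094, 94.641, -0, 65.266, -4.847], TCP at [234.184, -497.637, 231.29] pointing down, gripper open.
Joint ranges: [-157.81, 157.81], [-45, 120.19], [0.68, 151.7], [-89.99, 269.99], [4.06, 180], [-164.3, 164.3]. Speed limits (degrees/s): [127.2, 127.2, 159.86, 180, 180, 180].

INTERFACE

Orientations are given as a 3x3 rotation matrix whose columns are the frame's x, y, z axes.
In Python, from plant import bot gives the robot as it stands.
- The arm moves only by the tool arm_command, never from a script. Its argument "plan" is a list of rows, each an object with "delta_rot": the turn, a rotation vector about the tool's x, y, z scaled (see below), a list of three; "travel": the shift along the tool's x, y, z scaled (see below), a list of three; "fingers": the gripper command: -1 is fully open, 1 is shut, values between are in proportion. In form: [{"delta_rot": [rx, ry, rz], "travel": [x, y, z], "fingers": fingers}, ...]. A call has 1 to 12 rows; each row is the pose to reach, as a shift and turn from the pose measured when the call began, along the tool's axes at that moment, turning the shorter way round; what a row does not reach only later rows make up. The controller multiplies each number of a shift by 15 cm and each number of a turn by 360 degrees. A row lasts 1/10 s, in which the tool goes at most 50 mm and 8.59 degrees, less where a joint would pass 70% of its speed; a pose out of reach is approached as far as the arm can. A call with a number of a shift or a turn outside -1 to 1 is refused whole. A call with a gripper value outside its range is refused whole. The fingers move at their own pace and stop on an object; the grip force is fixed at half the most. Time passes only in rows, so rows that repeat a pose let the fingers close. It gives the time, the measured TCP pose, the force and the opening at its end, in the units of the state.
- bot.sense(): the state, without advancing time (a new reading comes with each control period).
- bot.camera(name): name is "side" or "top"; returns (picture, depth): 400x640x3 uint8, red, green, blue; 400x640 float32, mm along the optical axis (not along the pixel's ray), 0 where there is no reading.
- bot.camera_info(name): a dict with "fovy" (degrees; the focal length in pixels is half the picture's height over the tangent of half this angle, whatever the lens; pixels are square), "cx", "cy" (the principal point, pixels), "world_from_camera" (4x4, takes a point from camera to world coordinates). Camera axes: x right, y down, z forward; pixel columns grow to the right and rows downward; lengths in mm; the calibration is good to about 2 mm. A picture is of the moment at which its call begins. camera_info takes no time and is no camera call.
- bot.close_job(): hands the job in, once; it reports no verdict.
The state is a dict: "time_s": time; "joint_positions": joint angles; "joint_vel": joint speeds; "joint_efforts": joint torques, N m; "eef_pos": TCP position; "tool_rot": TCP orientation; "ft_force": force on the tool from outside, world axes, zero at the start; "moment": the same for the moment, N m; "grip_width": finger opening in mm.
Only numpy, scipy, OpenCV 4.12 (cv2) and the standard library are available. Lean on these libraries where they do the work, as an engineer would, in place of code of your own. Each camera call takes 0.05 s, during which the arm holds its last target. There are 200 camera calls.

## Working session

There is one attempt and no reset: what is moved stays moved. The work goes in short steps, Python scripts to look and compute and a tool call to move; the robot and the scene stay as the last step left them, time stands still between calls to the robot, and variables do not carry over. Pictures are saved under pics/ and viewed, about 12 in all and at most 16, crops included, and the job is handed in when it is done.

Besides the shell and the picture viewer there is one more tool, called after "Request:" by a JSON object that holds its "api" and its "payload". arm_command: Moves the arm, as the interface text tells. Its arguments: {"type":"object","properties":{"plan":{"type":"array","items":{"type":"object","properties":{"delta_rot":{"type":"array","items":{"type":"number","minimum":-1,"maximum":1}},"travel":{"type":"array","items":{"type":"number","minimum":-1,"maximum":1}},"fingers":{"type":"number"}}}}},"required":["plan"]}

```bash
mkdir -p pics; python3 - <<'E'
from plant import bot
import cv2,numpy as np
np.set_printoptions(suppress=True,precision=3)
s=bot.sense();print(s)
for n in("side","top"):
    p,d=bot.camera(n);cv2.imwrite(f"pics/{n}0.png",p[:,:,::-1]);np.save(f"{n}0.npy",d);print(n,bot.camera_info(n),np.median(d),(d==0).mean())
E
```

```text
{'time_s': 0.0, 'joint_positions': array([-69.649,  20.123,  94.677,   0.001,  65.265,  -4.846]), 'joint_vel': array([ 0.021, -0.031, -0.022,  0.023, -0.025,  0.056]), 'joint_efforts': array([ -0.001, -50.611, -29.141,  -0.   ,   0.005,  -0.   ]), 'eef_pos': array([ 234.078, -497.337,  230.768]), 'tool_rot': array([[ 0.426, -0.905, -0.   ],
       [-0.905, -0.426,  0.001],
       [-0.001, -0.   , -1.   ]]), 'ft_force': array([ 0.47 ,  0.163, -0.854]), 'moment': array([-0.002,  0.014, -0.058]), 'grip_width': 85.12286954781617}
side {'fovy': 51.90812245588098, 'cx': 319.56420492780563, 'cy': 201.08535124966096, 'world_from_camera': array([[ -0.976,  -0.121,   0.181, 380.716],
       [ -0.217,   0.596,  -0.773, 775.442],
       [ -0.014,  -0.794,  -0.608, 644.979],
       [  0.   ,   0.   ,   0.   ,   1.   ]])} 962.5326 0.003828125
top {'fovy': 53.66468885952756, 'cx': 322.9819262606363, 'cy': 206.6613851929322, 'world_from_camera': array([[  0.016,  -0.981,   0.196, 389.423],
       [ -1.   ,  -0.02 ,  -0.018,  -7.237],
       [  0.021,  -0.195,  -0.98 , 948.461],
       [  0.   ,   0.   ,   0.   ,   1.   ]])} 966.8567 0.0039921875
```

View pics/top0.png

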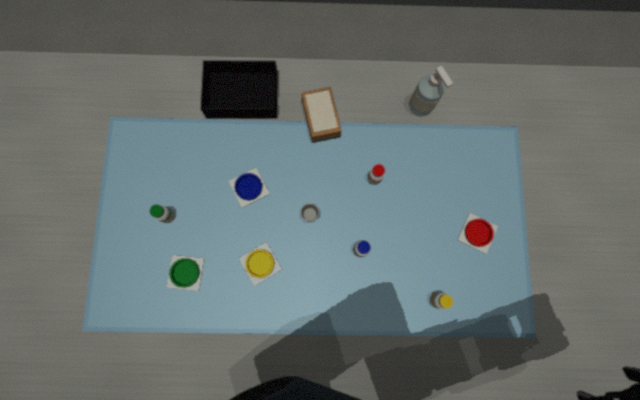

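View pics/side0.png

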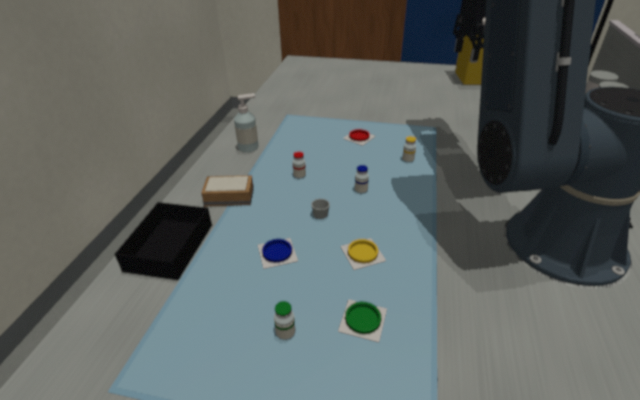

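The top view shows the yellow vial at (442,300), red (377,173), green (160,212) and blue (362,248). The stands are yellow (260,263), red (479,232), green (185,271) and blue (249,186), with the cup at (310,213). The side view agrees.

```bash
cat > h.py <<'E'
from plant import bot
import cv2,numpy as np
np.set_printoptions(suppress=True,precision=1)
R={'yellow':((20,35),),'red':((0,8),(172,180)),'green':((50,75),),'blue':((112,130),)}
def ray(n,u,v,z):
    i=bot.camera_info(n);f=200/np.tan(np.radians(i['fovy']/2));T=i['world_from_camera']
    d=T[:3,:3]@np.array([(u-i['cx'])/f,(v-i['cy'])/f,1]);o=T[:3,3]
    return (o+d*(z-o[2])/d[2])
def pt(n,u,v,D):
    i=bot.camera_info(n);f=200/np.tan(np.radians(i['fovy']/2));T=i['world_from_camera']
    return T[:3,:3]@np.array([(u-i['cx'])/f*D,(v-i['cy'])/f*D,D])+T[:3,3]
def blobs(p,c,amin=25):
    h=cv2.cvtColor(p,cv2.COLOR_RGB2HSV);m=0
    for a,b in R[c]: m=m|cv2.inRange(h,(a,130,50),(b,255,255))
    n,l,s,ce=cv2.connectedComponentsWithStats(m)
    return [(s[k,4],s[k,:4],ce[k],(l==k)) for k in range(1,n) if s[k,4]>=amin]
E
python3 - <<'E'
from h import *
for n in('top','side'):
    p=cv2.imread(f'pics/{n}0.png')[:,:,::-1].copy();d=np.load(f'{n}0.npy')
    for c in R:
        for a,bb,ce,m in blobs(p,c):
            D=np.median(d[m]);bc=bb[:2]+(bb[2:]-1)/2
            z=min((8,70),key=lambda q:abs(pt(n,*ce,D)[2]-q))
            z=72 if z==70 else 12
            print(n,c,a,bb,ce,'depthpt',pt(n,*ce,D),'ray',ray(n,*ce,z),'bbox',ray(n,*bc,z))
p=cv2.imread('pics/top0.png')[:,:,::-1];d=np.load('top0.npy')
for u,v in((130,150),(500,150),(500,270),(110,310),(310,213),(320,110),(310,250)):print(u,v,pt('top',u,v,d[v,u]))
E
```

```text
top yellow 614 [246 250  28  28] [259.4 263.2] depthpt [438.8 123.5   6.7] ray [438.5 122.7  12. ] bbox [437.8 122.4  12. ]
top yellow 135 [440 295  13  13] [445.6 301. ] depthpt [ 360.8 -292.5   72.7] ray [ 360.8 -292.7   72. ] bbox [ 360.9 -293.5   72. ]
top red 109 [373 165  12  11] [378.2 170.1] depthpt [ 653.  -149.    72.7] ray [ 653.2 -149.1   72. ] bbox [ 653.4 -149.9   72. ]
top red 589 [466 219  27  27] [478.9 232.2] depthpt [ 521.9 -401.8    7.6] ray [ 521.3 -400.    12. ] bbox [ 521.8 -400.3   12. ]
top green 117 [150 205  13  12] [156.1 210.5] depthpt [548.  350.   72.3] ray [548.1 350.1  72. ] bbox [548.2 350.3  72. ]
top green 605 [170 259  29  28] [183.9 272.3] depthpt [414.7 298.3   6. ] ray [414.5 296.3  12. ] bbox [414.1 296.1  12. ]
top blue 528 [235 174  27  26] [248.1 186.2] depthpt [624.9 159.9   6.2] ray [623.4 158.9  12. ] bbox [622.7 159.   12. ]
top blue 114 [358 241  12  12] [363.6 246.7] depthpt [ 475.6 -114.5   72.5] ray [ 475.7 -114.6   72. ] bbox [ 476.  -114.4   72. ]
side yellow 824 [456  36  28  48] [469.1  64.5] depthpt [ 162.9 -934.    76.9] ray [
[... 575 characters left out ...]
e green 164 [275 302  16  13] [282.7 307.9] depthpt [548.3 352.7  71.2] ray [548.  353.3  72. ] bbox [548.2 353.5  72. ]
side green 823 [346 302  34  31] [362.8 317.1] depthpt [414.7 293.1   5. ] ray [414.3 298.4  12. ] bbox [414.9 298.4  12. ]
side blue 48 [357 166  10   6] [361.9 168.3] depthpt [ 475.6 -111.1   71. ] ray [ 475.5 -109.6   72. ] bbox [ 476.2 -108.7   72. ]
side blue 498 [263 239  28  22] [276.6 249.9] depthpt [626.2 154.8   5.4] ray [623.7 161.2  12. ] bbox [624.2 160.   12. ]
130 150 [712.2 457.5   2.7]
500 150 [ 734.  -471.2    2.1]
500 270 [ 432.4 -447.     7.2]
110 310 [326.7 461.3   1. ]
310 213 [561.7   7.1   3.8]
320 110 [810.1 -12.3  47. ]
310 250 [472.3   5.1   1.4]
```

```bash
cat > leg.py <<'E'
from h import *
import sys
# usage: leg.py x,y,z [x,y,z ...]: split into calls, in tool units, from the present pose
def legs(ts):
    s=bot.sense();Rt=s['tool_rot'].T;p=s['eef_pos']
    for t in ts:
        t=np.array(t,float);D=Rt@(t-p)/150;n=int(np.ceil(np.abs(D).max()/0.99))
        print(t,n,'x',np.round(D/n,3),'rows~',int(np.ceil(np.linalg.norm(D)*150/n/50)));p=t
legs([list(map(float,a.split(','))) for a in sys.argv[1:]])
E
python3 leg.py 361,-292.5,110 361,-292.5,18 361,-292.5,130 438,122.5,130 438,122.5,23 438,122.5,130 653,-149,130 653,-149,18 653,-149,130 521.5,-400.5,130 521.5,-400.5,23 521.5,-400.5,130 548,350,130 548,350,18 548,350,130 414.5,296.5,130 414.5,296.5,23 414.5,296.5,130 476,-114,130  476,-114,18 476,-114,130 623,159,130
```

```text
[ 361.  -292.5  110. ] 2 x [-0.4 -0.7  0.4] rows~ 3
[ 361.  -292.5   18. ] 1 x [0.  0.  0.6] rows~ 2
[ 361.  -292.5  130. ] 1 x [-0.  -0.  -0.7] rows~ 3
[438.  122.5 130. ] 3 x [-0.8 -0.5  0. ] rows~ 3
[438.  122.5  23. ] 1 x [0.  0.  0.7] rows~ 3
[438.  122.5 130. ] 1 x [-0.  -0.  -0.7] rows~ 3
[ 653. -149.  130.] 3 x [ 0.7 -0.2 -0. ] rows~ 3
[ 653. -149.   18.] 1 x [0.  0.  0.7] rows~ 3
[ 653. -149.  130.] 1 x [-0.  -0.  -0.7] rows~ 3
[ 521.5 -400.5  130. ] 2 x [ 0.6  0.8 -0. ] rows~ 3
[ 521.5 -400.5   23. ] 1 x [0.  0.  0.7] rows~ 3
[ 521.5 -400.5  130. ] 1 x [-0.  -0.  -0.7] rows~ 3
[548. 350. 130.] 5 x [-0.9 -0.5  0. ] rows~ 4
[548. 350.  18.] 1 x [0.  0.  0.7] rows~ 3
[548. 350. 130.] 1 x [-0.  -0.  -0.7] rows~ 3
[414.5 296.5 130. ] 1 x [-0.1  1.  -0. ] rows~ 3
[414.5 296.5  23. ] 1 x [0.  0.  0.7] rows~ 3
[414.5 296.5 130. ] 1 x [-0.  -0.  -0.7] rows~ 3
[ 476. -114.  130.] 3 x [ 0.9  0.3 -0. ] rows~ 3
[ 476. -114.   18.] 1 x [0.  0.  0.7] rows~ 3
[ 476. -114.  130.] 1 x [-0.  -0.  -0.7] rows~ 3
[623. 159. 130.] 2 x [-0.6 -0.8  0. ] rows~ 4
```

Request:
{"api": "arm_command", "payload": {"plan": [{"travel":[-0.436,-0.675,0.4],"delta_rot":[0,0,0],"fingers":-1},{"travel":[-0.436,-0.675,0.4],"delta_rot":[0,0,0],"fingers":-1},{"travel":[-0.436,-0.675,0.4],"delta_rot":[0,0,0],"fingers":-1},{"travel":[-0.436,-0.675,0.4],"delta_rot":[0,0,0],"fingers":-1},{"travel":[-0.436,-0.675,0.4],"delta_rot":[0,0,0],"fingers":-1}]}}

```text
time_s: 0.6
eef_pos: [298.0, -394.9, 170.9]
tool_rot: [[0.427, -0.904, -0.001], [-0.904, -0.427, 0.001], [-0.001, 0.0, -1.0]]
ft_force: [-0.2, 0.1, 0.0]
grip_width: 85.2
```

Request:
{"api": "arm_command", "payload": {"plan": [{"travel":[-0.439,-0.671,0.4],"delta_rot":[0,0,0],"fingers":-0.6},{"travel":[-0.439,-0.671,0.4],"delta_rot":[0,0,0],"fingers":-0.6},{"travel":[-0.439,-0.671,0.4],"delta_rot":[0,0,0],"fingers":-0.6},{"travel":[-0.439,-0.671,0.4],"delta_rot":[0,0,0],"fingers":-0.6},{"travel":[-0.439,-0.671,0.4],"delta_rot":[0,0,0],"fingers":-0.6},{"travel":[-0.439,-0.671,0.4],"delta_rot":[0,0,0],"fingers":-0.6}]}}

```text
time_s: 1.2
eef_pos: [361.0, -294.0, 111.8]
tool_rot: [[0.426, -0.905, 0.001], [-0.905, -0.426, -0.0], [0.001, -0.0, -1.0]]
ft_force: [0.7, -0.7, -0.5]
grip_width: 68.1
```

Request:
{"api": "arm_command", "payload": {"plan": [{"travel":[-0.008,-0.004,0.3],"delta_rot":[0,0,0],"fingers":-0.6},{"travel":[-0.008,-0.004,0.55],"delta_rot":[0,0,0],"fingers":-0.6},{"travel":[-0.008,-0.004,0.62],"delta_rot":[0,0,0],"fingers":-0.6},{"travel":[-0.008,-0.004,0.62],"delta_rot":[0,0,0],"fingers":-0.6},{"travel":[-0.008,-0.004,0.62],"delta_rot":[0,0,0],"fingers":0},{"travel":[-0.008,-0.004,0.62],"delta_rot":[0,0,0],"fingers":0.3},{"travel":[-0.008,-0.004,0.62],"delta_rot":[0,0,0],"fingers":0.6},{"travel":[-0.008,-0.004,0.62],"delta_rot":[0,0,0],"fingers":1},{"travel":[-0.008,-0.004,0.62],"delta_rot":[0,0,0],"fingers":1},{"travel":[-0.008,-0.004,0.62],"delta_rot":[0,0,0],"fingers":1},{"travel":[-0.008,-0.004,0.62],"delta_rot":[0,0,0],"fingers":1}]}}

```text
time_s: 2.3
eef_pos: [361.7, -293.6, 20.5]
tool_rot: [[0.426, -0.905, 0.003], [-0.905, -0.426, -0.003], [0.003, -0.001, -1.0]]
ft_force: [-2.1, 0.8, 10.7]
grip_width: 34.6
```

```bash
python3 - <<'E'
from h import *
p,d=bot.camera('side');cv2.imwrite('pics/s1.png',cv2.resize(p[60:260,300:560],None,fx=3,fy=3,interpolation=cv2.INTER_CUBIC)[:,:,::-1])
E
```

```text
(no output)
```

View pics/s1.png

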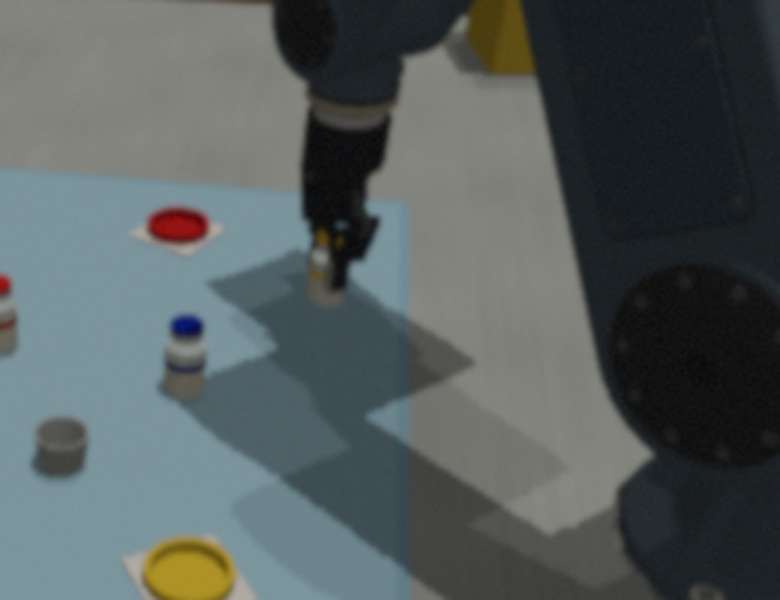

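The closing jaws hold the yellow vial by its body, in the crop around (325,275). It is upright and the other vials are undisturbed.

Request:
{"api": "arm_command", "payload": {"plan": [{"travel":[0,0,-0.2],"delta_rot":[0,0,0],"fingers":1},{"travel":[0,0,-0.5],"delta_rot":[0,0,0],"fingers":1},{"travel":[0,0,-0.73],"delta_rot":[0,0,0],"fingers":1},{"travel":[-0.25,-0.18,-0.73],"delta_rot":[0,0,0],"fingers":1},{"travel":[-0.5,-0.36,-0.73],"delta_rot":[0,0,0],"fingers":1},{"travel":[-0.765,-0.547,-0.73],"delta_rot":[0,0,0],"fingers":1},{"travel":[-0.765,-0.547,-0.73],"delta_rot":[0,0,0],"fingers":1}]}}

```text
time_s: 3.05
eef_pos: [387.1, -150.4, 130.7]
tool_rot: [[0.43, -0.903, 0.003], [-0.903, -0.43, -0.002], [0.003, -0.002, -1.0]]
ft_force: [-0.5, -0.7, -1.3]
grip_width: 34.5
```

Request:
{"api": "arm_command", "payload": {"plan": [{"travel":[-0.25,-0.18,0],"delta_rot":[0,0,0],"fingers":1},{"travel":[-0.5,-0.36,0],"delta_rot":[0,0,0],"fingers":1},{"travel":[-0.765,-0.547,0],"delta_rot":[0,0,0],"fingers":1},{"travel":[-0.765,-0.547,0],"delta_rot":[0,0,0],"fingers":1}]}}

```text
time_s: 3.45
eef_pos: [412.4, -7.6, 131.5]
tool_rot: [[0.435, -0.9, 0.005], [-0.9, -0.435, -0.002], [0.004, -0.004, -1.0]]
ft_force: [-0.2, -0.4, -0.8]
grip_width: 34.4
```

Request:
{"api": "arm_command", "payload": {"plan": [{"travel":[-0.25,-0.18,0],"delta_rot":[0,0,0],"fingers":1},{"travel":[-0.5,-0.36,0],"delta_rot":[0,0,0],"fingers":1},{"travel":[-0.707,-0.531,0],"delta_rot":[0,0,0],"fingers":1},{"travel":[-0.707,-0.531,0],"delta_rot":[0,0,0],"fingers":1},{"travel":[-0.707,-0.531,0],"delta_rot":[0,0,0],"fingers":1},{"travel":[-0.707,-0.531,0],"delta_rot":[0,0,0],"fingers":1}]}}

```text
time_s: 4.05
eef_pos: [438.0, 121.5, 131.6]
tool_rot: [[0.434, -0.901, 0.005], [-0.901, -0.434, -0.002], [0.004, -0.004, -1.0]]
ft_force: [0.0, 0.3, -0.1]
grip_width: 34.4
```

```bash
python3 leg.py 438,122.5,27;python3 - <<'E'
from h import *
p,d=bot.camera('side');cv2.imwrite('pics/s2.png',cv2.resize(p[100:300,240:500],None,fx=3,fy=3,interpolation=cv2.INTER_CUBIC)[:,:,::-1])
print(bot.sense()['eef_pos'])
E
```

```text
[438.  122.5  27. ] 1 x [-0.  -0.   0.7] rows~ 3
[438.  121.4 131.6]
```

View pics/s2.png

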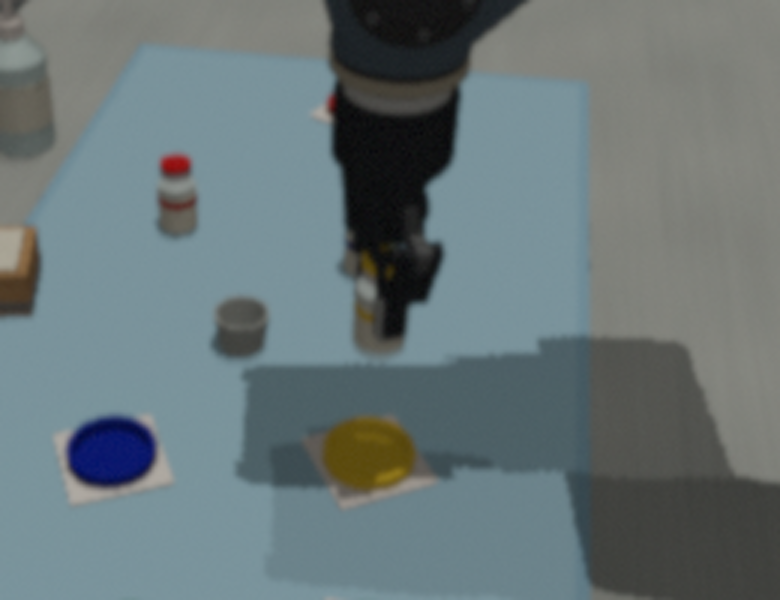

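The vial hangs upright in the jaws at (380,310), above the yellow stand at (370,455).

Request:
{"api": "arm_command", "payload": {"plan": [{"travel":[-0.006,-0.003,0.25],"delta_rot":[0,0,0],"fingers":1},{"travel":[-0.006,-0.003,0.5],"delta_rot":[0,0,0],"fingers":1},{"travel":[-0.006,-0.003,0.62],"delta_rot":[0,0,0],"fingers":1},{"travel":[-0.006,-0.003,0.67],"delta_rot":[0,0,0],"fingers":1},{"travel":[-0.006,-0.003,0.69],"delta_rot":[0,0,0],"fingers":1},{"travel":[-0.006,-0.003,0.695],"delta_rot":[0,0,0],"fingers":1},{"travel":[-0.006,-0.003,0.7],"delta_rot":[0,0,0],"fingers":1},{"travel":[-0.006,-0.003,0.705],"delta_rot":[0,0,0],"fingers":1},{"travel":[-0.006,-0.003,0.71],"delta_rot":[0,0,0],"fingers":1},{"travel":[-0.006,-0.003,0.71],"delta_rot":[0,0,0],"fingers":1}]}}

```text
time_s: 5.1
eef_pos: [438.7, 122.3, 25.3]
tool_rot: [[0.434, -0.901, 0.006], [-0.901, -0.434, -0.002], [0.004, -0.004, -1.0]]
ft_force: [-0.4, -0.0, -0.5]
grip_width: 34.5
```

Request:
{"api": "arm_command", "payload": {"plan": [{"travel":[0,0,0.005],"delta_rot":[0,0,0],"fingers":1},{"travel":[0,0,0.01],"delta_rot":[0,0,0],"fingers":1},{"travel":[0,0,0.014],"delta_rot":[0,0,0],"fingers":1},{"travel":[0,0,0.014],"delta_rot":[0,0,0],"fingers":1}]}}

```text
time_s: 5.5
eef_pos: [439.0, 122.3, 24.5]
tool_rot: [[0.434, -0.901, 0.006], [-0.901, -0.434, -0.002], [0.005, -0.005, -1.0]]
ft_force: [-6.8, -1.0, 24.4]
grip_width: 34.3
```

Request:
{"api": "arm_command", "payload": {"plan": [{"travel":[0,0,0],"delta_rot":[0,0,0],"fingers":1},{"travel":[0,0,0],"delta_rot":[0,0,0],"fingers":0.1},{"travel":[0,0,0],"delta_rot":[0,0,0],"fingers":-0.2},{"travel":[0,0,0],"delta_rot":[0,0,0],"fingers":-0.5},{"travel":[0,0,0],"delta_rot":[0,0,0],"fingers":-0.6},{"travel":[0,0,0],"delta_rot":[0,0,0],"fingers":-0.6}]}}

```text
time_s: 6.1
eef_pos: [438.9, 122.3, 24.4]
tool_rot: [[0.434, -0.901, 0.006], [-0.901, -0.434, -0.002], [0.004, -0.005, -1.0]]
ft_force: [-0.9, -0.0, -0.2]
grip_width: 68.4
```

Request:
{"api": "arm_command", "payload": {"plan": [{"travel":[0,0,-0.1],"delta_rot":[0,0,0],"fingers":-0.6},{"travel":[0,0,-0.4],"delta_rot":[0,0,0],"fingers":-0.6},{"travel":[0,0,-0.7],"delta_rot":[0,0,0],"fingers":-0.6},{"travel":[0.3,-0.05,-0.7],"delta_rot":[0,0,0],"fingers":-0.6},{"travel":[0.6,-0.1,-0.7],"delta_rot":[0,0,0],"fingers":-0.6},{"travel":[0.9,-0.2,-0.7],"delta_rot":[0,0,0],"fingers":-0.6},{"travel":[0.9,-0.2,-0.7],"delta_rot":[0,0,0],"fingers":-0.6}]}}

```text
time_s: 6.8
eef_pos: [527.0, 10.5, 130.5]
tool_rot: [[0.431, -0.902, 0.009], [-0.902, -0.431, -0.003], [0.006, -0.007, -1.0]]
ft_force: [-0.5, 1.0, -0.0]
grip_width: 68.3
```

```bash
python3 leg.py 653,-149,115 ;python3 - <<'E'
from h import *
p,d=bot.camera('side');cv2.imwrite('pics/s3.png',cv2.resize(p[150:300,240:440],None,fx=3,fy=3,interpolation=cv2.INTER_CUBIC)[:,:,::-1])
for a,b,ce,m in blobs(p,'yellow'):print(a,b,ray('side',*ce,76),pt('side',*ce,np.median(d[m])))
print(bot.sense()['eef_pos'])
E
```

```text
[ 653. -149.  115.] 2 x [ 0.7 -0.1  0.1] rows~ 3
3082 [456  21  66  63] [   84.  -1073.7    76. ] [ 106.6 -933.2  119.2]
112 [358 224  14  10] [438.5 124.5  76. ] [438.6 123.6  75.2]
309 [348 241  30  22] [432.3 196.9  76. ] [438.1 132.2  12.4]
[525.   12.2 129.9]
```

View pics/s3.png

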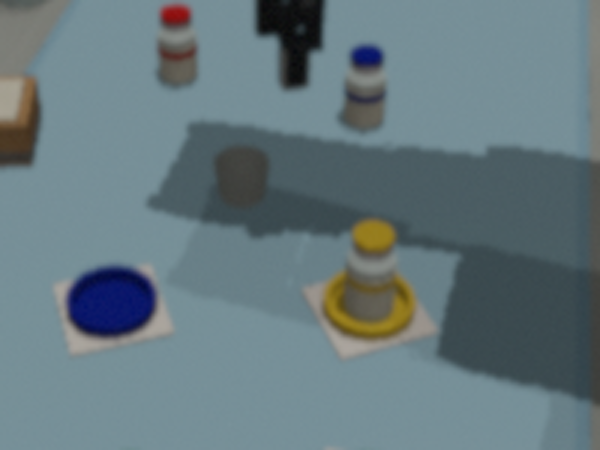

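Yellow vial stands upright in its ring, cap at (374,235) in the crop, with cap top measured at z≈75. Next is red.

Request:
{"api": "arm_command", "payload": {"plan": [{"travel":[0.25,-0.05,0],"delta_rot":[-0.001,-0.001,0],"fingers":-0.6},{"travel":[0.5,-0.1,0],"delta_rot":[-0.001,-0.001,0],"fingers":-0.6},{"travel":[0.668,-0.153,0],"delta_rot":[-0.001,-0.001,0],"fingers":-0.6},{"travel":[0.668,-0.153,0],"delta_rot":[-0.001,-0.001,0],"fingers":-0.6}]}}

```text
time_s: 7.25
eef_pos: [590.0, -69.6, 130.3]
tool_rot: [[0.43, -0.903, -0.001], [-0.903, -0.43, 0.001], [-0.001, 0.001, -1.0]]
ft_force: [-0.4, 0.5, -0.8]
grip_width: 68.4
```

Request:
{"api": "arm_command", "payload": {"plan": [{"travel":[0.25,-0.05,0.05],"delta_rot":[0,0,0],"fingers":-0.6},{"travel":[0.5,-0.1,0.1],"delta_rot":[0,0,0],"fingers":-0.6},{"travel":[0.668,-0.153,0.1],"delta_rot":[0,0,0],"fingers":-0.6},{"travel":[0.668,-0.153,0.1],"delta_rot":[0,0,0],"fingers":-0.6},{"travel":[0.668,-0.153,0.1],"delta_rot":[0,0,0],"fingers":-0.6},{"travel":[0.668,-0.153,0.1],"delta_rot":[0,0,0],"fingers":-0.6}]}}

```text
time_s: 7.85
eef_pos: [653.0, -148.6, 115.0]
tool_rot: [[0.431, -0.902, -0.002], [-0.902, -0.431, 0.001], [-0.002, 0.001, -1.0]]
ft_force: [-0.5, 0.5, -0.7]
grip_width: 68.1
```

Descend 97 mm and grip.

Request:
{"api": "arm_command", "payload": {"plan": [{"travel":[0,0,0.3],"delta_rot":[0,0,0],"fingers":-0.6},{"travel":[0,0,0.55],"delta_rot":[0,0,0],"fingers":-0.6},{"travel":[0,0,0.64],"delta_rot":[0,0,0],"fingers":-0.6},{"travel":[0,0,0.64],"delta_rot":[0,0,0],"fingers":-0.6},{"travel":[0,0,0.64],"delta_rot":[0,0,0],"fingers":0},{"travel":[0,0,0.64],"delta_rot":[0,0,0],"fingers":0.3},{"travel":[0,0,0.64],"delta_rot":[0,0,0],"fingers":0.6},{"travel":[0,0,0.64],"delta_rot":[0,0,0],"fingers":1},{"travel":[0,0,0.64],"delta_rot":[0,0,0],"fingers":1},{"travel":[0,0,0.64],"delta_rot":[0,0,0],"fingers":1},{"travel":[0,0,0.64],"delta_rot":[0,0,0],"fingers":1}]}}

```text
time_s: 8.95
eef_pos: [654.0, -148.8, 21.5]
tool_rot: [[0.431, -0.902, 0.001], [-0.902, -0.431, 0.0], [0.0, -0.001, -1.0]]
ft_force: [-1.2, 0.3, 6.2]
grip_width: 34.6
```

Request:
{"api": "arm_command", "payload": {"plan": [{"travel":[0,0,-0.2],"delta_rot":[0,0,0],"fingers":1},{"travel":[0,0,-0.5],"delta_rot":[0,0,0],"fingers":1},{"travel":[0,0,-0.73],"delta_rot":[0,0,0],"fingers":1},{"travel":[0.19,0.25,-0.73],"delta_rot":[0,0,0],"fingers":1},{"travel":[0.38,0.5,-0.73],"delta_rot":[0,0,0],"fingers":1},{"travel":[0.566,0.76,-0.73],"delta_rot":[0,0,0],"fingers":1},{"travel":[0.566,0.76,-0.73],"delta_rot":[0,0,0],"fingers":1}]}}

```text
time_s: 9.65
eef_pos: [585.5, -279.3, 132.3]
tool_rot: [[0.427, -0.904, 0.002], [-0.904, -0.427, -0.002], [0.002, -0.001, -1.0]]
ft_force: [-0.2, -0.2, -1.6]
grip_width: 34.3
```

Request:
{"api": "arm_command", "payload": {"plan": [{"travel":[0.19,0.25,0],"delta_rot":[0,0,0],"fingers":1},{"travel":[0.38,0.5,0],"delta_rot":[0,0,0],"fingers":1},{"travel":[0.566,0.76,0],"delta_rot":[0,0,0],"fingers":1},{"travel":[0.566,0.76,0],"delta_rot":[0,0,0],"fingers":1},{"travel":[0.566,0.76,0],"delta_rot":[0,0,0],"fingers":1},{"travel":[0.566,0.76,0],"delta_rot":[0,0,0],"fingers":1}]}}

```text
time_s: 10.25
eef_pos: [519.3, -403.9, 132.9]
tool_rot: [[0.428, -0.904, 0.003], [-0.904, -0.428, -0.002], [0.003, -0.002, -1.0]]
ft_force: [-0.2, -1.0, -0.7]
grip_width: 34.6
```

Request:
{"api": "arm_command", "payload": {"plan": [{"travel":[-0.014,-0.023,0.25],"delta_rot":[0,0,0],"fingers":1},{"travel":[-0.014,-0.023,0.5],"delta_rot":[0,0,0],"fingers":1},{"travel":[-0.014,-0.023,0.64],"delta_rot":[0,0,0],"fingers":1},{"travel":[-0.014,-0.023,0.69],"delta_rot":[0,0,0],"fingers":1},{"travel":[-0.014,-0.023,0.7],"delta_rot":[0,0,0],"fingers":1},{"travel":[-0.014,-0.023,0.705],"delta_rot":[0,0,0],"fingers":1},{"travel":[-0.014,-0.023,0.71],"delta_rot":[0,0,0],"fingers":1},{"travel":[-0.014,-0.023,0.714],"delta_rot":[0,0,0],"fingers":1},{"travel":[-0.014,-0.023,0.714],"delta_rot":[0,0,0],"fingers":1},{"travel":[-0.014,-0.023,0.714],"delta_rot":[0,0,0],"fingers":1}]}}

```text
time_s: 11.25
eef_pos: [521.9, -400.9, 26.2]
tool_rot: [[0.428, -0.904, 0.003], [-0.904, -0.428, -0.002], [0.003, -0.002, -1.0]]
ft_force: [0.3, -0.7, -0.9]
grip_width: 34.6
```

Request:
{"api": "arm_command", "payload": {"plan": [{"travel":[0,0,0.004],"delta_rot":[0,0,0],"fingers":1},{"travel":[0,0,0.008],"delta_rot":[0,0,0],"fingers":1},{"travel":[0,0,0.008],"delta_rot":[0,0,0],"fingers":1},{"travel":[0,0,0.008],"delta_rot":[0,0,0],"fingers":1}]}}

```text
time_s: 11.65
eef_pos: [522.1, -401.0, 25.5]
tool_rot: [[0.428, -0.904, 0.004], [-0.904, -0.428, -0.002], [0.004, -0.002, -1.0]]
ft_force: [-0.8, 2.2, 5.1]
grip_width: 34.3
```

Request:
{"api": "arm_command", "payload": {"plan": [{"travel":[0,0,0],"delta_rot":[0,0,0],"fingers":1},{"travel":[0,0,0],"delta_rot":[0,0,0],"fingers":0.1},{"travel":[0,0,0],"delta_rot":[0,0,0],"fingers":-0.2},{"travel":[0,0,0],"delta_rot":[0,0,0],"fingers":-0.5},{"travel":[0,0,0],"delta_rot":[0,0,0],"fingers":-0.6},{"travel":[0,0,0],"delta_rot":[0,0,0],"fingers":-0.6},{"travel":[0,0,-0.1],"delta_rot":[0,0,0],"fingers":-0.6},{"travel":[0,0,-0.4],"delta_rot":[0,0,0],"fingers":-0.6},{"travel":[0,0,-0.7],"delta_rot":[0,0,0],"fingers":-0.6},{"travel":[0,0,-0.7],"delta_rot":[0,0,0],"fingers":-0.6}]}}

```text
time_s: 12.65
eef_pos: [524.1, -402.8, 138.3]
tool_rot: [[0.428, -0.904, 0.012], [-0.904, -0.428, -0.01], [0.014, -0.007, -1.0]]
ft_force: [1.2, -0.5, -0.2]
grip_width: 68.1
```

Request:
{"api": "arm_command", "payload": {"plan": [{"travel":[-0.3,-0.15,0],"delta_rot":[0,0,0],"fingers":-0.6},{"travel":[-0.6,-0.3,0],"delta_rot":[0,0,0],"fingers":-0.6},{"travel":[-0.9,-0.46,0],"delta_rot":[0,0,0],"fingers":-0.6},{"travel":[-0.9,-0.46,0],"delta_rot":[0,0,0],"fingers":-0.6}]}}

```text
time_s: 13.05
eef_pos: [528.7, -246.5, 137.7]
tool_rot: [[0.431, -0.902, 0.011], [-0.902, -0.431, -0.009], [0.013, -0.007, -1.0]]
ft_force: [-0.2, -0.6, 0.4]
grip_width: 68.3
```

Request:
{"api": "arm_command", "payload": {"plan": [{"travel":[-0.3,-0.15,0],"delta_rot":[0,0,0],"fingers":-0.6},{"travel":[-0.6,-0.3,0],"delta_rot":[0,0,0],"fingers":-0.6},{"travel":[-0.9,-0.46,0],"delta_rot":[0,0,0],"fingers":-0.6},{"travel":[-0.9,-0.46,0],"delta_rot":[0,0,0],"fingers":-0.6}]}}

```text
time_s: 13.45
eef_pos: [532.7, -91.1, 137.0]
tool_rot: [[0.434, -0.901, 0.012], [-0.901, -0.434, -0.008], [0.012, -0.007, -1.0]]
ft_force: [-0.6, -0.3, 0.2]
grip_width: 68.1
```

Request:
{"api": "arm_command", "payload": {"plan": [{"travel":[-0.3,-0.15,0],"delta_rot":[0,0,0],"fingers":-0.6},{"travel":[-0.6,-0.3,0],"delta_rot":[0,0,0],"fingers":-0.6},{"travel":[-0.9,-0.46,0],"delta_rot":[0,0,0],"fingers":-0.6},{"travel":[-0.9,-0.46,0],"delta_rot":[0,0,0],"fingers":-0.6}]}}

```text
time_s: 13.85
eef_pos: [536.4, 64.1, 136.5]
tool_rot: [[0.438, -0.899, 0.013], [-0.899, -0.438, -0.007], [0.012, -0.008, -1.0]]
ft_force: [-0.6, -1.7, -0.4]
grip_width: 68.5
```

```bash
python3 - <<'E'
from h import *
for n in('side','top'):
    p,d=bot.camera(n);cv2.imwrite(f'pics/{n}4.png',p[:,:,::-1])
    for c in R:
        for a,b,ce,m in blobs(p,c):print(n,c,a,ce,pt(n,*ce,np.median(d[m])))
E
```

```text
side yellow 3082 [486.5  54.6] [ 106.6 -933.2  119.2]
side yellow 108 [364.  228.6] [438.7 123.9  74.9]
side yellow 294 [362.4 253.1] [437.9 131.7  10.8]
side red 28 [359.5 116.5] [ 522.8 -397.3   75.1]
side red 73 [359.3 136.3] [ 518.5 -381.9   14.5]
side green 164 [282.7 308. ] [548.1 353.   71.5]
side green 823 [362.8 317.1] [414.6 293.3   5.2]
side blue 47 [361.9 168.3] [ 475.5 -110.8   71.4]
side blue 500 [276.6 249.9] [626.1 154.6   5.3]
top red 304 [475.7 233.6] [ 518.1 -392.9    9.8]
top red 123 [490.4 228.3] [ 521.4 -399.3   77. ]
top green 114 [156.  210.4] [548.5 350.4  71.7]
top green 552 [183.  271.9] [415.5 300.5   6.1]
top blue 113 [363.5 246.7] [ 475.6 -114.4   72.4]
```

View pics/side4.png

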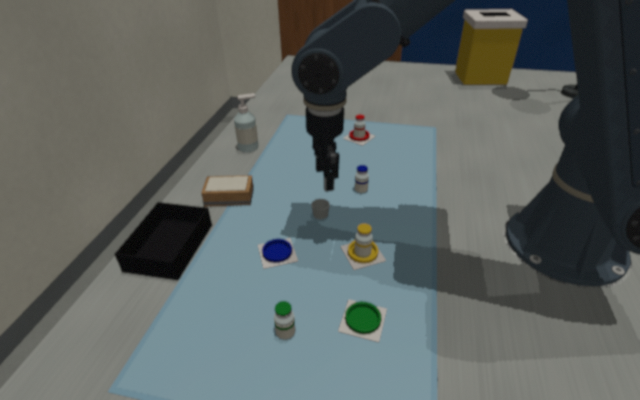

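Red vial stands in its ring, cap at (359,117) in the side view. Yellow at (364,240) is still fine.

Request:
{"api": "arm_command", "payload": {"plan": [{"travel":[-0.3,-0.15,0],"delta_rot":[-0.0013,-0.002,0],"fingers":-0.6},{"travel":[-0.6,-0.3,0],"delta_rot":[-0.0013,-0.002,0],"fingers":-0.6},{"travel":[-0.84,-0.452,0],"delta_rot":[-0.0013,-0.002,0],"fingers":-0.6},{"travel":[-0.84,-0.452,0],"delta_rot":[-0.0013,-0.002,0],"fingers":-0.6}]}}

```text
time_s: 14.35
eef_pos: [543.5, 206.2, 135.5]
tool_rot: [[0.438, -0.899, 0.001], [-0.899, -0.438, 0.0], [0.0, -0.001, -1.0]]
ft_force: [-0.5, -1.0, 0.3]
grip_width: 68.4
```

Request:
{"api": "arm_command", "payload": {"plan": [{"travel":[-0.3,-0.15,0],"delta_rot":[0,0,0],"fingers":-0.6},{"travel":[-0.6,-0.3,0.1],"delta_rot":[0,0,0],"fingers":-0.6},{"travel":[-0.84,-0.452,0.12],"delta_rot":[0,0,0],"fingers":-0.6},{"travel":[-0.84,-0.452,0.12],"delta_rot":[0,0,0],"fingers":-0.6},{"travel":[-0.84,-0.452,0.12],"delta_rot":[0,0,0],"fingers":-0.6},{"travel":[-0.84,-0.452,0.12],"delta_rot":[0,0,0],"fingers":-0.6}]}}

```text
time_s: 14.95
eef_pos: [550.0, 347.0, 117.7]
tool_rot: [[0.436, -0.9, 0.001], [-0.9, -0.436, -0.0], [0.0, -0.001, -1.0]]
ft_force: [0.2, 0.3, 0.0]
grip_width: 68.2
```

Request:
{"api": "arm_command", "payload": {"plan": [{"travel":[-0.03,0,0.2],"delta_rot":[0,0,0],"fingers":-0.6},{"travel":[-0.03,0,0.5],"delta_rot":[0,0,0],"fingers":-0.6},{"travel":[-0.03,0,0.66],"delta_rot":[0,0,0],"fingers":-0.6},{"travel":[-0.03,0,0.66],"delta_rot":[0,0,0],"fingers":-0.6},{"travel":[-0.03,0,0.66],"delta_rot":[0,0,0],"fingers":0},{"travel":[-0.03,0,0.66],"delta_rot":[0,0,0],"fingers":0.3},{"travel":[-0.03,0,0.66],"delta_rot":[0,0,0],"fingers":0.6},{"travel":[-0.03,0,0.66],"delta_rot":[0,0,0],"fingers":1},{"travel":[-0.03,0,0.66],"delta_rot":[0,0,0],"fingers":1},{"travel":[-0.03,0,0.66],"delta_rot":[0,0,0],"fingers":1},{"travel":[-0.03,0,0.66],"delta_rot":[0,0,0],"fingers":1}]}}

```text
time_s: 16.05
eef_pos: [549.5, 351.3, 21.2]
tool_rot: [[0.436, -0.9, 0.004], [-0.9, -0.436, 0.001], [0.001, -0.004, -1.0]]
ft_force: [-0.1, -2.4, 6.9]
grip_width: 34.2
```

Request:
{"api": "arm_command", "payload": {"plan": [{"travel":[0,0,-0.2],"delta_rot":[0,0,0],"fingers":1},{"travel":[0,0,-0.5],"delta_rot":[0,0,0],"fingers":1},{"travel":[0,0,-0.7],"delta_rot":[0,0,0],"fingers":1},{"travel":[-0.02,0.3,-0.7],"delta_rot":[0,0,0],"fingers":1},{"travel":[-0.04,0.6,-0.7],"delta_rot":[0,0,0],"fingers":1},{"travel":[-0.067,0.969,-0.7],"delta_rot":[0,0,0],"fingers":1},{"travel":[-0.067,0.969,-0.7],"delta_rot":[0,0,0],"fingers":1},{"travel":[-0.067,0.969,-0.7],"delta_rot":[0,0,0],"fingers":1},{"travel":[-0.067,0.969,-0.7],"delta_rot":[0,0,0],"fingers":1}]}}

```text
time_s: 16.95
eef_pos: [415.4, 297.5, 126.7]
tool_rot: [[0.436, -0.9, 0.007], [-0.9, -0.436, 0.003], [0.001, -0.007, -1.0]]
ft_force: [0.7, -0.2, -0.4]
grip_width: 34.4
```

Request:
{"api": "arm_command", "payload": {"plan": [{"travel":[0,0.01,0.25],"delta_rot":[0,0,0],"fingers":1},{"travel":[0,0.01,0.5],"delta_rot":[0,0,0],"fingers":1},{"travel":[0,0.01,0.6],"delta_rot":[0,0,0],"fingers":1},{"travel":[0,0.01,0.645],"delta_rot":[0,0,0],"fingers":1},{"travel":[0,0.01,0.66],"delta_rot":[0,0,0],"fingers":1},{"travel":[0,0.01,0.666],"delta_rot":[0,0,0],"fingers":1},{"travel":[0,0.01,0.671],"delta_rot":[0,0,0],"fingers":1},{"travel":[0,0.01,0.675],"delta_rot":[0,0,0],"fingers":1},{"travel":[0,0.01,0.675],"delta_rot":[0,0,0],"fingers":1},{"travel":[0,0.01,0.675],"delta_rot":[0,0,0],"fingers":1}]}}

```text
time_s: 17.95
eef_pos: [414.9, 297.2, 25.7]
tool_rot: [[0.436, -0.9, 0.007], [-0.9, -0.436, 0.003], [0.0, -0.008, -1.0]]
ft_force: [0.7, 0.1, -0.6]
grip_width: 34.7
```

Request:
{"api": "arm_command", "payload": {"plan": [{"travel":[0,0,0.004],"delta_rot":[0,0,0],"fingers":1},{"travel":[0,0,0.008],"delta_rot":[0,0,0],"fingers":1},{"travel":[0,0,0.008],"delta_rot":[0,0,0],"fingers":1},{"travel":[0,0,0.008],"delta_rot":[0,0,0],"fingers":1}]}}

```text
time_s: 18.35
eef_pos: [415.1, 297.4, 25.1]
tool_rot: [[0.436, -0.9, 0.008], [-0.9, -0.436, 0.003], [0.0, -0.009, -1.0]]
ft_force: [-2.4, -0.5, 8.3]
grip_width: 34.2
```

Request:
{"api": "arm_command", "payload": {"plan": [{"travel":[0,0,0],"delta_rot":[0,0,0],"fingers":1},{"travel":[0,0,0],"delta_rot":[0,0,0],"fingers":0.1},{"travel":[0,0,0],"delta_rot":[0,0,0],"fingers":-0.2},{"travel":[0,0,0],"delta_rot":[0,0,0],"fingers":-0.5},{"travel":[0,0,0],"delta_rot":[0,0,0],"fingers":-0.6},{"travel":[0,0,0],"delta_rot":[0,0,0],"fingers":-0.6},{"travel":[0,0,-0.1],"delta_rot":[0,0,0],"fingers":-0.6},{"travel":[0,0,-0.4],"delta_rot":[0,0,0],"fingers":-0.6},{"travel":[0,0,-0.72],"delta_rot":[0,0,0],"fingers":-0.6},{"travel":[0,0,-0.72],"delta_rot":[0,0,0],"fingers":-0.6}]}}

```text
time_s: 19.35
eef_pos: [416.6, 298.5, 138.6]
tool_rot: [[0.436, -0.9, 0.016], [-0.9, -0.436, 0.008], [-0.0, -0.018, -1.0]]
ft_force: [-0.1, 0.6, -1.6]
grip_width: 68.5
```

Request:
{"api": "arm_command", "payload": {"plan": [{"travel":[0.3,0.1,0],"delta_rot":[-0.0014,0,0],"fingers":-0.6},{"travel":[0.6,0.2,0],"delta_rot":[-0.0014,0,0],"fingers":-0.6},{"travel":[0.88,0.277,0],"delta_rot":[-0.0014,0,0],"fingers":-0.6},{"travel":[0.88,0.277,0],"delta_rot":[-0.0014,0,0],"fingers":-0.6}]}}

```text
time_s: 19.75
eef_pos: [437.2, 157.9, 137.5]
tool_rot: [[0.433, -0.901, 0.007], [-0.901, -0.433, 0.003], [0.0, -0.008, -1.0]]
ft_force: [0.2, -0.1, 0.0]
grip_width: 68.0
```

Request:
{"api": "arm_command", "payload": {"plan": [{"travel":[0.3,0.1,0],"delta_rot":[0,0,0],"fingers":-0.6},{"travel":[0.6,0.2,0],"delta_rot":[0,0,0],"fingers":-0.6},{"travel":[0.88,0.277,0],"delta_rot":[0,0,0],"fingers":-0.6},{"travel":[0.88,0.277,0],"delta_rot":[0,0,0],"fingers":-0.6}]}}

```text
time_s: 20.15
eef_pos: [457.6, 17.6, 137.0]
tool_rot: [[0.429, -0.903, 0.008], [-0.903, -0.429, 0.003], [0.001, -0.008, -1.0]]
ft_force: [0.7, 0.1, -0.2]
grip_width: 68.3
```

Request:
{"api": "arm_command", "payload": {"plan": [{"travel":[0.3,0.1,0],"delta_rot":[-0.0013,0,0],"fingers":-0.6},{"travel":[0.6,0.2,0.1],"delta_rot":[-0.0013,0,0],"fingers":-0.6},{"travel":[0.843,0.267,0.12],"delta_rot":[-0.0013,0,0],"fingers":-0.6},{"travel":[0.843,0.267,0.12],"delta_rot":[-0.0013,0,0],"fingers":-0.6},{"travel":[0.843,0.267,0.12],"delta_rot":[-0.0013,0,0],"fingers":-0.6},{"travel":[0.843,0.267,0.12],"delta_rot":[-0.0013,0,0],"fingers":-0.6}]}}

```text
time_s: 20.75
eef_pos: [475.6, -112.4, 118.6]
tool_rot: [[0.43, -0.903, -0.0], [-0.903, -0.43, -0.0], [0.0, 0.0, -1.0]]
ft_force: [-0.1, 0.4, -0.4]
grip_width: 68.2
```

```bash
python3 - <<'E'
from h import *
for n in('side','top'):
    p,d=bot.camera(n)
    if n=='side':cv2.imwrite(f'pics/{n}5.png',p[:,:,::-1])
    for c in R:
        for a,b,ce,m in blobs(p,c):print(n,c,a,ce,pt(n,*ce,np.median(d[m])))
E
```

```text
side yellow 3081 [486.5  54.6] [ 106.6 -933.   119.3]
side yellow 103 [364.2 228.7] [438.3 124.8  75.3]
side yellow 307 [362.4 252.8] [437.9 132.5  12.6]
side red 27 [352. 135.] [ 544.6 -399.9    6.8]
side green 157 [364.2 294.8] [414.9 299.   75.4]
side green 352 [362.9 321.6] [413.  306.2   9.3]
side blue 38 [361.7 168.3] [ 475.9 -110.1   71.6]
side blue 502 [276.6 249.9] [626.2 154.7   5.2]
top yellow 516 [258.9 263. ] [438.9 123.7  13.9]
top red 306 [475.7 233.6] [ 518.2 -393.1    9.8]
top red 124 [490.3 228.3] [ 521.4 -399.2   76.8]
top green 395 [183.6 272.6] [413.9 296.1  15. ]
top blue 526 [248.1 186.2] [625.1 159.9   5.9]
```

View pics/side5.png

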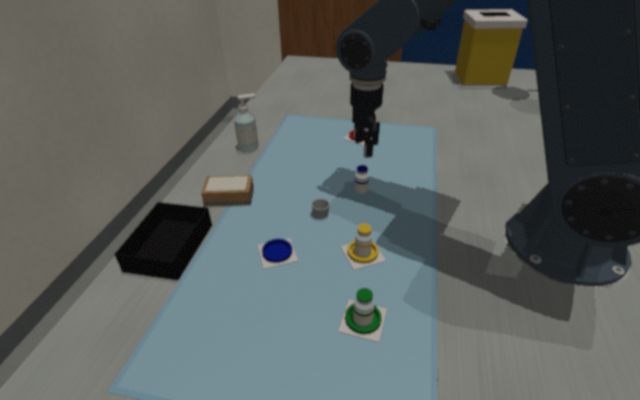

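Green vial is seated in its ring at (364,310), and the gripper is over the blue vial at (362,180). Grip blue.

Request:
{"api": "arm_command", "payload": {"plan": [{"travel":[0.007,0,0.2],"delta_rot":[0,0,0],"fingers":-0.6},{"travel":[0.007,0,0.5],"delta_rot":[0,0,0],"fingers":-0.6},{"travel":[0.007,0,0.665],"delta_rot":[0,0,0],"fingers":-0.6},{"travel":[0.007,0,0.665],"delta_rot":[0,0,0],"fingers":-0.6},{"travel":[0.007,0,0.665],"delta_rot":[0,0,0],"fingers":0},{"travel":[0.007,0,0.665],"delta_rot":[0,0,0],"fingers":0.3},{"travel":[0.007,0,0.665],"delta_rot":[0,0,0],"fingers":0.6},{"travel":[0.007,0,0.665],"delta_rot":[0,0,0],"fingers":1},{"travel":[0.007,0,0.665],"delta_rot":[0,0,0],"fingers":1},{"travel":[0.007,0,0.665],"delta_rot":[0,0,0],"fingers":1},{"travel":[0.007,0,0.665],"delta_rot":[0,0,0],"fingers":1}]}}

```text
time_s: 21.95
eef_pos: [477.2, -113.6, 20.9]
tool_rot: [[0.431, -0.903, 0.003], [-0.903, -0.431, -0.001], [0.002, -0.002, -1.0]]
ft_force: [-1.8, 1.6, 7.1]
grip_width: 34.6
```

Request:
{"api": "arm_command", "payload": {"plan": [{"travel":[0,0,-0.2],"delta_rot":[0,0,0],"fingers":1},{"travel":[0,0,-0.5],"delta_rot":[0,0,0],"fingers":1},{"travel":[0,0,-0.73],"delta_rot":[0,0,0],"fingers":1},{"travel":[-0.2,-0.27,-0.73],"delta_rot":[0,0,0],"fingers":1},{"travel":[-0.4,-0.54,-0.73],"delta_rot":[0,0,0],"fingers":1},{"travel":[-0.612,-0.832,-0.73],"delta_rot":[0,0,0],"fingers":1},{"travel":[-0.612,-0.832,-0.73],"delta_rot":[0,0,0],"fingers":1}]}}

```text
time_s: 22.65
eef_pos: [552.1, 27.2, 132.2]
tool_rot: [[0.434, -0.901, 0.007], [-0.901, -0.434, -0.001], [0.004, -0.006, -1.0]]
ft_force: [-0.6, -0.2, -1.1]
grip_width: 34.6
```

Request:
{"api": "arm_command", "payload": {"plan": [{"travel":[-0.2,-0.27,0],"delta_rot":[0,0,0],"fingers":1},{"travel":[-0.4,-0.54,0],"delta_rot":[0,0,0],"fingers":1},{"travel":[-0.612,-0.832,0],"delta_rot":[0,0,0],"fingers":1},{"travel":[-0.612,-0.832,0],"delta_rot":[0,0,0],"fingers":1},{"travel":[-0.612,-0.832,0],"delta_rot":[0,0,0],"fingers":1},{"travel":[-0.612,-0.832,0],"delta_rot":[0,0,0],"fingers":1}]}}

```text
time_s: 23.25
eef_pos: [624.2, 163.0, 133.0]
tool_rot: [[0.434, -0.901, 0.007], [-0.901, -0.434, -0.001], [0.004, -0.006, -1.0]]
ft_force: [0.1, 0.5, 0.2]
grip_width: 34.4
```

Request:
{"api": "arm_command", "payload": {"plan": [{"travel":[0.016,0.02,0.25],"delta_rot":[0,0,0],"fingers":1},{"travel":[0.016,0.02,0.5],"delta_rot":[0,0,0],"fingers":1},{"travel":[0.016,0.02,0.64],"delta_rot":[0,0,0],"fingers":1},{"travel":[0.016,0.02,0.69],"delta_rot":[0,0,0],"fingers":1},{"travel":[0.016,0.02,0.703],"delta_rot":[0,0,0],"fingers":1},{"travel":[0.016,0.02,0.708],"delta_rot":[0,0,0],"fingers":1},{"travel":[0.016,0.02,0.713],"delta_rot":[0,0,0],"fingers":1},{"travel":[0.016,0.02,0.718],"delta_rot":[0,0,0],"fingers":1},{"travel":[0.016,0.02,0.718],"delta_rot":[0,0,0],"fingers":1},{"travel":[0.016,0.02,0.718],"delta_rot":[0,0,0],"fingers":1}]}}

```text
time_s: 24.25
eef_pos: [623.4, 159.5, 25.6]
tool_rot: [[0.434, -0.901, 0.007], [-0.901, -0.434, -0.001], [0.004, -0.006, -1.0]]
ft_force: [0.1, 0.1, -0.2]
grip_width: 34.3
```

Request:
{"api": "arm_command", "payload": {"plan": [{"travel":[0,0,0.004],"delta_rot":[0,0,0],"fingers":1},{"travel":[0,0,0.008],"delta_rot":[0,0,0],"fingers":1},{"travel":[0,0,0.008],"delta_rot":[0,0,0],"fingers":1},{"travel":[0,0,0.008],"delta_rot":[0,0,0],"fingers":1}]}}

```text
time_s: 24.65
eef_pos: [623.6, 159.6, 25.0]
tool_rot: [[0.434, -0.901, 0.007], [-0.901, -0.434, -0.001], [0.004, -0.006, -1.0]]
ft_force: [-1.0, 0.3, 6.4]
grip_width: 34.4
```

Request:
{"api": "arm_command", "payload": {"plan": [{"travel":[0,0,0],"delta_rot":[0,0,0],"fingers":1},{"travel":[0,0,0],"delta_rot":[0,0,0],"fingers":0.1},{"travel":[0,0,0],"delta_rot":[0,0,0],"fingers":-0.2},{"travel":[0,0,0],"delta_rot":[0,0,0],"fingers":-0.5},{"travel":[0,0,0],"delta_rot":[0,0,0],"fingers":-0.6},{"travel":[0,0,0],"delta_rot":[0,0,0],"fingers":-0.6},{"travel":[0,0,-0.1],"delta_rot":[0,0,0],"fingers":-0.6},{"travel":[0,0,-0.4],"delta_rot":[0,0,0],"fingers":-0.6},{"travel":[0,0,-0.8],"delta_rot":[0,0,0],"fingers":-0.6},{"travel":[0,0,-0.8],"delta_rot":[0,0,0],"fingers":-0.6}]}}

```text
time_s: 25.65
eef_pos: [625.3, 160.2, 152.2]
tool_rot: [[0.434, -0.901, 0.017], [-0.901, -0.434, 0.001], [0.007, -0.016, -1.0]]
ft_force: [0.9, 0.5, 0.5]
grip_width: 68.5
```

Request:
{"api": "arm_command", "payload": {"plan": [{"travel":[0.3,0.3,-0.3],"delta_rot":[0,0,0],"fingers":-0.6},{"travel":[0.6,0.6,-0.5],"delta_rot":[0,0,0],"fingers":-0.6},{"travel":[0.9,0.9,-0.5],"delta_rot":[0,0,0],"fingers":-0.6},{"travel":[0.9,0.9,-0.5],"delta_rot":[0,0,0],"fingers":-0.6},{"travel":[0.9,0.9,-0.5],"delta_rot":[0,0,0],"fingers":-0.6},{"travel":[0.9,0.9,-0.5],"delta_rot":[0,0,0],"fingers":-0.6}]}}

```text
time_s: 26.25
eef_pos: [560.8, -21.3, 227.1]
tool_rot: [[0.432, -0.902, 0.018], [-0.902, -0.432, 0.001], [0.007, -0.017, -1.0]]
ft_force: [-0.5, -0.0, 0.4]
grip_width: 68.4
```

Request:
{"api": "arm_command", "payload": {"plan": [{"travel":[0.3,0.1,0],"delta_rot":[0,0,0],"fingers":-0.6},{"travel":[0.6,0.2,0],"delta_rot":[0,0,0],"fingers":-0.6},{"travel":[0.9,0.3,0],"delta_rot":[0,0,0],"fingers":-0.6},{"travel":[0.9,0.3,0],"delta_rot":[0,0,0],"fingers":-0.6},{"travel":[0.9,0.3,0],"delta_rot":[0,0,0],"fingers":-0.6},{"travel":[0.9,0.3,0],"delta_rot":[0,0,0],"fingers":-0.6}]}}

```text
time_s: 26.85
eef_pos: [578.7, -160.7, 227.0]
tool_rot: [[0.433, -0.901, 0.018], [-0.901, -0.433, 0.001], [0.006, -0.017, -1.0]]
ft_force: [0.3, 0.3, -0.1]
grip_width: 68.2
```

```bash
python3 - <<'E'
from h import *
for n in('side','top'):
    p,d=bot.camera(n);cv2.imwrite(f'pics/{n}6.png',p[:,:,::-1])
    for c in R:
        for a,b,ce,m in blobs(p,c):print(n,c,a,ce,pt(n,*ce,np.median(d[m])))
E
```

```text
side yellow 3060 [486.3  54.8] [ 107.3 -932.8  118.8]
side yellow 102 [364.1 228.7] [438.4 124.4  75.1]
side yellow 309 [362.5 252.7] [437.7 132.2  12.6]
side red 28 [359.5 116.5] [ 522.7 -396.6   75.5]
side red 74 [359.2 136.3] [ 519.1 -384.3   13.3]
side green 157 [364.1 294.8] [415.1 299.1  75.5]
side green 354 [362.9 321.5] [413.  306.4   9.6]
side blue 94 [275.4 228.2] [621.3 160.5  75.3]
side blue 214 [275.5 253.1] [623.5 169.5  10.3]
top yellow 515 [258.9 263. ] [438.9 123.7  13.7]
top red 37 [493.8 230. ] [ 517.7 -406.8   77.2]
top red 28 [487.9 240.7] [ 500.7 -418.9   15.8]
top green 388 [183.6 272.5] [414.1 296.3  14.4]
top blue 344 [247.8 185.6] [623.4 158.6  17.9]
```

View pics/side6.png

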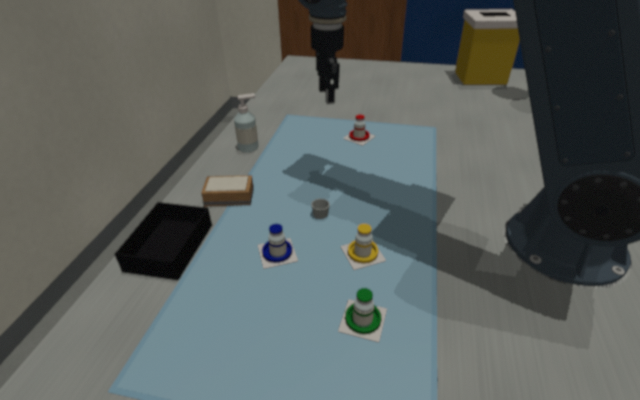

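View pics/top6.png

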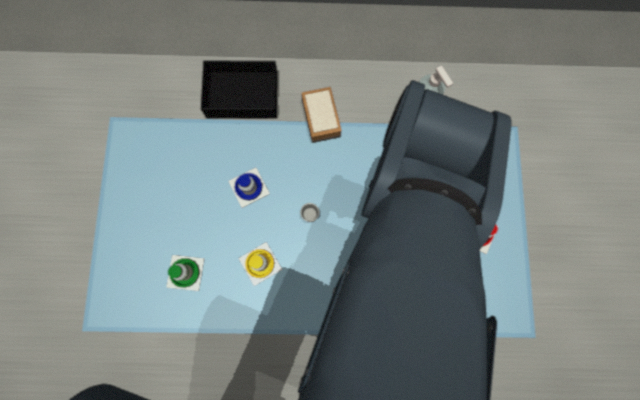

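All four vials stand upright in their own rings: side view red (359,127), blue (277,240), yellow (364,240), green (364,305). The cup is still at (310,213) and the box at (321,113) in the top view.

```bash
python3 -c "
from plant import bot
print(bot.close_job())"
```

```text
the job is handed in; nothing more can be done
None
```

I stood all four vials in their matching stands, in the order yellow, red, green, dark blue, and handed the job in at about 27 s.

- **Final check:** in the last side view every vial is upright inside its own ring, with its cap at about z = 75–76 mm, which matches sitting on the 4 mm floor. In the last top view the arm hid most of the red stand, but an earlier top view showed red centred within 2 mm. The cup and the swab box are where they started, by eye.
- **Forces at set-down:** about 24 N on yellow, firmer than I meant, and 5–8 N on red, green and blue. The arm was clear of everything at hand-in. Nothing was dropped or tipped, and no check failed.

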